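Last check and rejection of a relay module

TASK

Give the doubtful relay module its last check: by the knob, step the x-y table so that the fixed pointer stands over the module's round contact, pause there a moment, then likewise over its square contact, and draw the table fully back towards the robot. The nest lets you take the module only by its two ends, and the reject box leaves hardly any room for fingers there, so stand the module upright on the open bench, let go, take it again by the middle of its long sides (fingers off its ends) and lower it gently into the plain steel reject box, letting go only when it stands on or just above the bottom. Leave the box where it is and do not disturb the tray of good modules, the multimeter, the tape or the mug.

Things in the scene. Friction and masses are not known exactly. Their poses are not given: they have to be found in the camera images.
- stage: the fixed x-y table, on an aluminium base plate 290 x 170 mm. Origin: bottom of the base plate on the bench, x axis along the lower slide away from the robot, y to the left. The pointer hangs from a grey post (24 x 30 mm, 140 mm high, 0.151 m along +x of the origin) by an arm 12 mm wide whose underside is 126 mm above the bench; the arm and post run in +x direction from the pointer only.
- stage_x (a joint): lower slide, m: 0 = drawn fully back towards the robot (start), grows to 0.14 away from the robot along the stage's +x. About 1 to 2 N of friction, no spring: it stays where left.
- stage_y (a joint): upper slide, m: -0.05 to 0.05 along the stage's +y, starts at 0 (middle). About 1 to 2 N of friction, no spring. Both slides move freely together when the knob is pushed sideways.
- knob (a point): top centre of the upright round black knob of the carrier, 20 mm in diameter, 36 mm high, standing on the carrier plate whose top is 40 mm above the bench. Knob top 76 mm above the bench. It lies 85 mm from the nest on the side of the robot (the stage's -x). Pinch it from above; pushing it moves both slides.
- nest (a point): centre of the nest floor on the carrier, 40 mm above the bench; axes as the stage's. The module lies between two black rails (60 mm long in y, 6 mm thick, 36 mm high, so 4 mm higher than the module) at its long sides and two lips 5 mm high and 3 mm thick 1.5 mm beyond its ends; above the lips the ends are free.
- pointer_tip (a point): tip of the fixed steel pointer, pointing straight down, 84 mm above the bench (12 mm above the module's top); 10 mm thick above its cone.
- module: loose grey relay module, a block 22 mm (its x) x 66 mm (its y) x 32 mm high (z), about 0.12 kg, a black cap on each end. Origin: centre of its underside. It starts in the nest with its axes as the stage's, long axis along the stage's y. The bench to the left of the x-y table, about 0.46 m ahead of the robot and 0.06 m to its left, is always free for 0.08 m around.
- end_round: black end cap, 3 mm thick, 22 x 32 mm, fixed on the module's +y end (nearer the round contact). Origin: its centre. Fingers must not bear on it in the reject box.
- end_square: the like end cap on the module's -y end (nearer the square contact). Origin: its centre.
- pad_round (a point): centre of the round brass contact, 12 mm in diameter, flush on the module's top, 20 mm from the middle towards the module's +y and 3 mm towards its -x.
- pad_square (a point): centre of the square brass contact, 12 x 12 mm, flush on the module's top, 20 mm from the middle towards the module's -y and 3 mm towards its +x.
- reject_box: loose open box of bare sheet steel, about 0.8 kg, outside 78 mm (x) x 94 mm (y) x 59 mm high, walls and floor 3 mm, inside 72 x 88 mm and 56 mm deep, empty. Origin: centre of its underside.
- good_tray: bystander: low blue plastic tray 90 x 110 x 28 mm with three grey modules fixed in it (35 mm high in all). Origin: centre of its underside. It and the reject box may have changed places.
- multimeter: bystander: yellow multimeter lying on the bench, 190 (x) x 88 x 40 mm. Origin: centre of its underside.
- tape: bystander: roll of grey tape lying flat, 100 mm across, 25 mm high. Origin: centre of its underside.
- mug: bystander: blue mug, 80 mm across, 95 mm high, handle at its +y. Origin: centre of its underside.
There are look-alikes about, which are no part of the job. Leave any turquoise look-alike of the reject_box alone. There is more than one size of the module; the job needs the smallest.

How it is judged:
On the way, in this order (a step that is already met when the one before it is completed fails the run):
1. the pointer stands over the round contact (within 6 mm, the module in its nest) for 0.3 s (horizontal distance between pad_round and pointer_tip below 0.006 m and distance between module and nest below 0.008 m), for 0.3 s.
2. then over the square contact (within 6 mm) for 0.3 s (horizontal distance between pad_square and pointer_tip below 0.006 m and distance between module and nest below 0.008 m), for 0.3 s.
3. the table is drawn back (lower slide within 20 mm of its near end), the module still in its nest (value of joint stage_x below 0.02 m and distance between module and nest below 0.008 m), for 0.1 s.
4. the module stands upright on the bench, outside box and tray, released and at rest for 0.2 s (height (world z) of module below 0.006 m and angle between module's own z axis and vertical below 0.2 rad and contact force between each of the fingers, reject_box, good_tray and module below 0.1 N and linear speed of module below 0.02 m/s and horizontal distance between module and reject_box above 0.06 m and horizontal distance between module and good_tray above 0.06 m), for 0.2 s.
At the end, for the whole second after the job is handed in: The module rests, released, on the bottom of the upright reject box (its origin inside the box and less than 25 mm above the box's underside), and the lower slide is drawn back to within 20 mm of its near end (x of module in the frame of reject_box between -0.036 and 0.036 m and y of module in the frame of reject_box between -0.044 and 0.044 m and z of module in the frame of reject_box between -0.003 and 0.025 m and angle between reject_box's own z axis and vertical below 0.1 rad and linear speed of module below 0.02 m/s and contact force between the fingers and module below 0.1 N and value of joint stage_x below 0.02 m); the robot touches nothing.
It fails at once if the module falls into the box (faster than 0.6 m/s below the rim, a drop of about 18 mm) (x of module in the frame of reject_box between -0.036 and 0.036 m and y of module in the frame of reject_box between -0.044 and 0.044 m and z of module in the frame of reject_box below 0.059 m and linear speed of module above 0.6 m/s).
It fails at once if the module is held by an end cap while it is in the reject box (below the rim) (x of module in the frame of reject_box between -0.036 and 0.036 m and y of module in the frame of reject_box between -0.044 and 0.044 m and z of module in the frame of reject_box below 0.05 m and (contact force between the fingers and end_round above 1 N or contact force between the fingers and end_square above 1 N)).
It fails at once if the reject box is shoved more than 30 mm (distance of reject_box from where it was at the start of the episode above 0.03 m).
It fails at once if the tray of good modules, multimeter, tape or mug is moved more than 20 mm (distance of any of good_tray, multimeter, tape, mug from where it was at the start of the episode above 0.02 m).
It also fails if it takes over 64 s, if anything falls off the work surface, if the arm or the gripper's body presses on something with over 40 N, if the wrist force passes 120 N, or if a joint passes its speed limit or range.

ROBOT

A 6-joint arm with a two-finger parallel gripper is mounted at the origin on the work surface. World frame = base frame: x ahead of the robot, y to its left, z up, the work surface at z = 0. Lengths are in m, angles in rad, forces in N, time in s.
With the tool pointing down it reaches from about 0.3 to 0.775 m from the base axis. Payload 14.6 kg.
Tool frame: the origin (TCP) lies midway between the tips of the shut fingers; the grasp point (between the pads) lies 19 mm behind it; z points along the fingers, y is the line along which they close (so a half turn about z gives the same grasp; the last joint's range is limited). The gripper opens to 94 mm and grips with 3 to 60 N. Pads are 16 mm wide; open, the fingers measure 119 mm over their backs; the gripper's body (75 mm by 177 mm) begins 78 mm behind the grasp point.
Start: joints at [1.122, 0.3, 1.521, -0, 1.321, -0.067], TCP at [0.205, 0.51, 0.184] pointing down, gripper open.
Joint ranges: [-3.03, 3.03], [-0.79, 2.21], [0.23, 2.52], [-1.04, 4.18], [0, 3.07], [-2.55, 2.55]. Speed limits (rad/s): [2.22, 2.22, 2.57, 3.14, 3.14, 3.14].

INTERFACE

Orientations are given as [roll, pitch, yaw] about the fixed x, y, z axes, in that order (R = Rz(yaw) Ry(pitch) Rx(roll)).
In Python, from station import telemetry, optics, ctrl gives the robot as it stands.
- The arm moves only by the tool carry_out, never from a script. Its argument "plan" is a list that holds one entry, the list of rows, each a list of 7 numbers: the shift along the tool's x, y, z in mm, then the turn, a rotation vector about the tool's x, y, z in rad, then the finger opening in mm, from 0 to 94. A call has 1 to 20 rows; each row shifts and turns the commanded pose from where the row before left it, along the tool's axes as they then stand; what a row does not reach is not made up. A row lasts 1/12 s, in which the tool goes at most 41.7 mm and 7.16 degrees, less where a joint would pass 70% of its speed; a pose out of reach is approached as far as the arm can. A call with a gripper value outside its range is refused whole. The fingers move at their own pace and stop on an object; "squeeze" is the grip in N (left out, the last holds). Time passes only in rows, so rows that do not move let the fingers close. It gives the time, the measured TCP pose, the force, the opening and the grip force at its end, in the units of the state.
- telemetry.get_obs(): the state, without advancing time (a new reading comes with each control period).
- optics.camera(name): name is "scene" or "top"; returns a dict with "pixels" (400x640x3 uint8, red, green, blue), "intrinsics" (3x3 intrinsics, pixels), "origin" and "rotation" of the camera in the world. Camera axes: x right, y down, z forward; pixel columns grow to the right and rows downward; lengths in m; the calibration is good to about 2 mm. A picture is of the moment at which its call begins. There is no depth.
- ctrl.hand_in(): hands the job in; it is judged then, once.
The state is a dict: "time_s": time; "qpos": joint angles; "joint_vel": joint speeds; "tau": joint torques, N m; "ee_pos": TCP position; "eef_rot": TCP orientation; "force": force on the tool from outside, world axes, zero at the start; "moment": the same for the moment, N m; "grip_width": finger opening in m; "grip_force": force on a finger pad.
Only numpy, scipy, OpenCV 4.12 (cv2) and the standard library are available. Lean on these libraries where they do the work, as an engineer would, in place of code of your own. Each camera call takes 0.05 s, during which the arm holds its last target. There are 200 camera calls.

## Working session

There is one attempt and no reset: what is moved stays moved. The work goes in short steps, Python scripts to look and compute and a tool call to move; the robot and the scene stay as the last step left them, time stands still between calls to the robot, and variables do not carry over. Pictures are saved under pics/ and viewed, at most 10 in all, crops included, and the job is handed in when it is done.

Besides the shell and the picture viewer there is one more tool, called after "Call:" as name([rows], argument=value, ...), one row to a line, values as JSON. carry_out: Moves the arm, as the interface text tells. Its arguments: {"type":"object","properties":{"plan":{"type":"array","items":{"type":"array","items":{"type":"array","items":{"type":"number"}}}},"squeeze":{"type":"number"}},"required":["plan"]}

```bash
mkdir -p pics; ls; cat > h.py <<'E'
import numpy as np, cv2
from station import telemetry, optics, ctrl
def snap(n,f=None):
    c=optics.camera(n)
    if f: cv2.imwrite('pics/'+f,c['pixels'][:,:,::-1])
    return c
def ray(c,u,v,z):
    K=np.array(c['intrinsics']);R=np.array(c['rotation']);o=np.array(c['origin'])
    d=R@np.linalg.solve(K,[u,v,1]);return o+d*(z-o[2])/d[2]
def proj(c,p):
    q=np.array(c['intrinsics'])@(np.array(c['rotation']).T@(np.array(p)-np.array(c['origin'])));return q[:2]/q[2]
E
python3 - <<'E'
from h import *
for n in ('top','scene'):
    c=snap(n,n+'0.png');print(n,c['origin'],c['rotation'],c['intrinsics'])
o=telemetry.get_obs();print(o)
E
```

```text
pics
top [ 0.34435776 -0.0092565   1.2168502 ] [-2.95845605 -0.01455663 -1.55377409] [[450.62932934   0.         319.83008541]
 [  0.         450.62932934 204.12363132]
 [  0.           0.           1.        ]]
scene [0.9299914  0.76070519 0.95351696] [-2.3695831   0.01706743  2.64015807] [[420.67063403   0.         321.25543826]
 [  0.         420.67063403 200.45677948]
 [  0.           0.           1.        ]]
{'time_s': 0.1, 'qpos': array([ 1.12240710e+00,  3.00427830e-01,  1.52148424e+00,  1.54094305e-05,
        1.32071123e+00, -6.65979177e-02]), 'joint_vel': array([-3.09934045e-05, -8.93862916e-04, -4.07129216e-04,  4.90186064e-04,
        1.26996227e-04,  1.18503357e-03]), 'tau': array([ 1.91318293e-03, -5.32642829e+01, -3.53284013e+01,  7.09969271e-02,
        2.35127733e-02, -6.40912049e-05]), 'ee_pos': array([0.20481142, 0.51017772, 0.18365104]), 'eef_rot': array([-3.14056528e+00, -8.34817328e-05,  2.75979748e+00]), 'force': array([-1.19026905,  0.20668753,  0.23456868]), 'moment': array([-0.02432174, -0.00999415, -0.01541068]), 'grip_force': 0.0, 'grip_width': 0.09449749608713592}
```

View pics/top0.png

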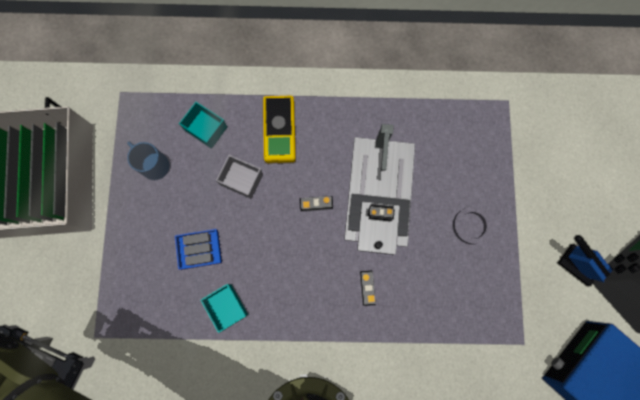

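View pics/scene0.png

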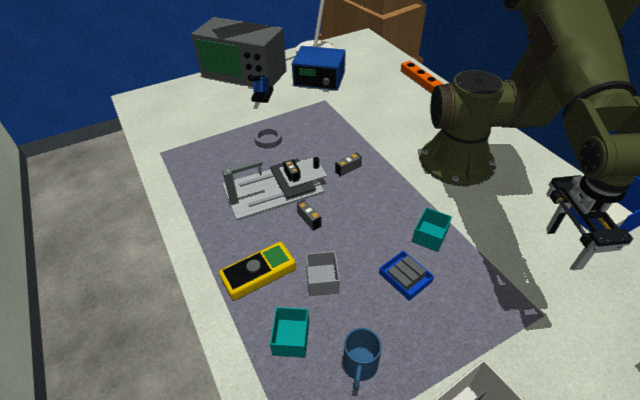

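The top view shows the stage near (381,195), with the module in the nest at (381,212) and the knob at (378,245). The grey reject box is at (240,176), the good tray at (199,249), and look-alike modules at (317,203) and (369,288).

```bash
python3 - <<'E'
s=open('h.py').read()
s=s.replace("    return c\ndef ray","    c['rotation']=Rotation.from_euler('xyz',c['rotation']).as_matrix()\n    return c\ndef ray").replace("import numpy","from scipy.spatial.transform import Rotation\nimport numpy",1)
open('h.py','w').write(s)
E
python3 - <<'E'
from h import *
c=snap('top');d=snap('scene')
im=c['pixels'][:,:,::-1]
cv2.imwrite('pics/t1.png',cv2.resize(im[120:270,330:430],(500,750)[0:2],interpolation=cv2.INTER_CUBIC)[:600] if 0 else cv2.resize(im[120:260,330:430],None,fx=4.25,fy=4.25,interpolation=cv2.INTER_CUBIC))
im2=d['pixels'][:,:,::-1]
cv2.imwrite('pics/s1.png',cv2.resize(im2[140:300,210:370],None,fx=3.7,fy=3.7,interpolation=cv2.INTER_CUBIC))
for n,u,v,z in [('knob',378,245,.076),('mod',381,212,.072),('m1',317,203,.03),('m2',369,288,.03),('box',240,176,.059),('tray',199,249,.03),('meter',279,129,.04)]: print(n,ray(c,u,v,z).round(3))
print('free',proj(c,[.46,.06,0]))
# brass pads
for nm,q in(('top',c),('scene',d)):
    h=cv2.cvtColor(q['pixels'],cv2.COLOR_RGB2HSV)
    m=cv2.inRange(h,(12,90,120),(24,255,255))
    n,l,s,ce=cv2.connectedComponentsWithStats(m)
    for i in range(1,n):
        if 4<s[i,4]<150: print(nm,ce[i].round(1),s[i,4],ray(q,*ce[i],.072).round(4))
E
```

```text
knob [ 0.453 -0.172  0.076]
mod [ 0.539 -0.181  0.072]
m1 [ 0.567 -0.015  0.03 ]
m2 [ 0.346 -0.154  0.03 ]
box [0.63  0.189 0.059]
tray [0.439 0.292 0.03 ]
meter [0.769 0.093 0.04 ]
free [288.35427878 243.58834531]
top [270.7 114.6] 121 [0.7978 0.1134 0.072 ]
top [293.9 118.5] 32 [0.7883 0.0511 0.072 ]
top [294.9 150.1] 15 [0.7005 0.0459 0.072 ]
top [326.  199.5] 34 [ 0.5692 -0.0381  0.072 ]
top [305.9 204.1] 46 [0.5561 0.0136 0.072 ]
top [389. 211.] 25 [ 0.5421 -0.2012  0.072 ]
top [373.4 211.8] 19 [ 0.5393 -0.1608  0.072 ]
top [365.5 277. ] 40 [ 0.3727 -0.1402  0.072 ]
top [370.9 298.1] 48 [ 0.3211 -0.1537  0.072 ]
scene [354.  155.5] 18 [ 0.3396 -0.1256  0.072 ]
scene [288.  162.8] 13 [ 0.5424 -0.1999  0.072 ]
scene [342.  162.8] 13 [ 0.3922 -0.1136  0.072 ]
scene [294.5 169.8] 10 [ 0.5391 -0.1593  0.072 ]
scene [302.2 204.7] 19 [ 0.5869 -0.0116  0.072 ]
scene [314.7 214.6] 27 [0.5736 0.0404 0.072 ]
scene [605.8 224.2] 5 [-0.1012  0.4651  0.072 ]
scene [284.4 246.2] 16 [0.6968 0.1007 0.072 ]
scene [264.5 248.2] 6 [0.7454 0.0808 0.072 ]
scene [258.8 251.2] 5 [0.7625 0.0826 0.072 ]
scene [293.2 258.6] 9 [0.6941 0.1485 0.072 ]
scene [242. 259.] 5 [0.8103 0.0846 0.072 ]
scene [235.1 262.4] 8 [0.8296 0.0859 0.072 ]
scene [221.8 268.7] 9 [0.8662 0.0876 0.072 ]
scene [271.7 275.3] 6 [0.7638 0.1684 0.072 ]
scene [261.  281.3] 6 [0.794  0.1716 0.072 ]
scene [252.3 286. ] 13 [0.8179 0.1736 0.072 ]
scene [246.5 288.7] 6 [0.8332 0.1737 0.072 ]
```

View pics/t1.png

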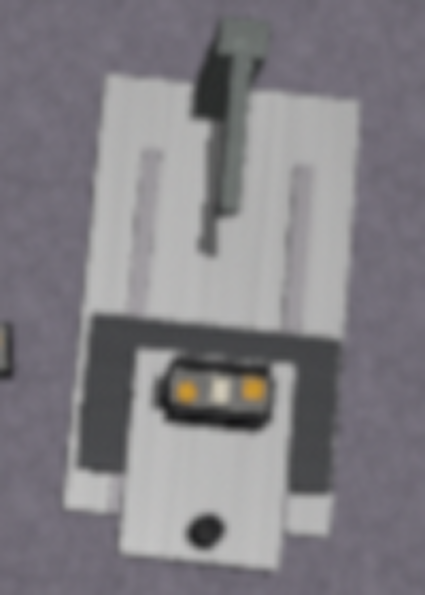

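View pics/s1.png

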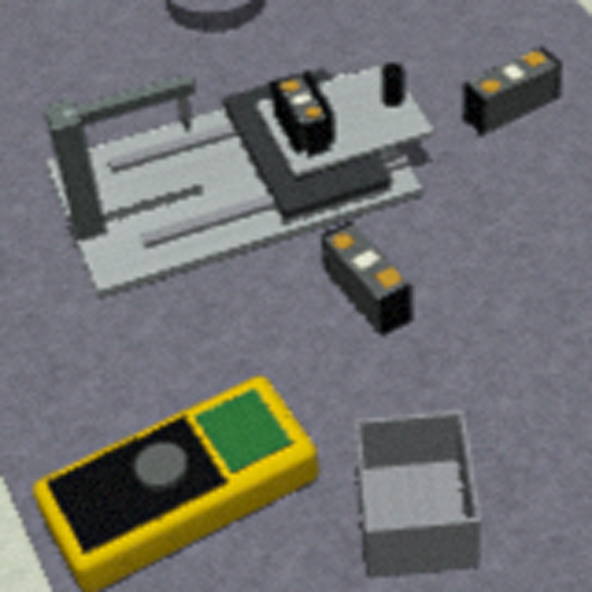

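The crops show the smallest module lying in the nest. The pointer tip is at about (378.7,179) in the top view and (260.5,175) in the scene view, beyond the nest. The knob and the box are clearly visible.

```bash
python3 - <<'E'
from h import *
c=snap('top');d=snap('scene')
for u,v in((354.7,137.6),(345.3,240),(414.5,143.5),(408,246)): print('plate',ray(c,u,v,.012).round(4))
print('tip',ray(c,378.7,179,.084).round(4),ray(d,260.5,175,.084).round(4))
# box
h=cv2.cvtColor(c['pixels'],cv2.COLOR_RGB2HSV)
roi=h[150:202,210:270].astype(int)
print('mat',h[220,240],'floor',h[178,240])
m=((roi[:,:,1]<25)).astype('uint8')*255
n,l,s,ce=cv2.connectedComponentsWithStats(m);i=1+s[1:,4].argmax();print(s[i])
ct=cv2.findContours((l==i).astype('uint8'),0,2)[0];ct=max(ct,key=cv2.contourArea)
b=cv2.boxPoints(cv2.minAreaRect(ct))+[210,150]
P=np.array([ray(c,*p,.059)[:2] for p in b]);print(b.round(1),P.round(4),P.mean(0).round(4))
for k in range(4):
    e=P[(k+1)%4]-P[k];print(np.linalg.norm(e).round(4),np.degrees(np.arctan2(e[1],e[0])).round(1))
im=c['pixels'][:,:,::-1]
A=cv2.resize(im[150:206,206:274],None,fx=7,fy=7,interpolation=cv2.INTER_CUBIC)
cv2.imwrite('pics/b1.png',A)
cv2.imwrite('pics/p1.png',np.hstack([cv2.resize(im[165:190,365:395],(390,325),interpolation=cv2.INTER_CUBIC),cv2.resize(d['pixels'][160:185,245:275,::-1],(390,325),interpolation=cv2.INTER_CUBIC)]))
E
```

```text
plate [ 0.7591 -0.1174  0.012 ]
plate [ 0.4713 -0.093   0.012 ]
plate [ 0.7455 -0.2849  0.012 ]
plate [ 0.4583 -0.2613  0.012 ]
tip [ 0.6236 -0.1734  0.084 ] [ 0.6459 -0.1773  0.084 ]
mat [135  21 119] floor [143   6 159]
[   0    0   60   52 3017]
[[210. 150.]
 [269. 150.]
 [269. 201.]
 [210. 201.]] [[0.6999 0.2725]
 [0.7033 0.1157]
 [0.5648 0.1105]
 [0.5617 0.264 ]] [0.6324 0.1907]
0.1569 -88.8
0.1386 -177.8
0.1536 91.1
0.1384 3.5
```

View pics/b1.png

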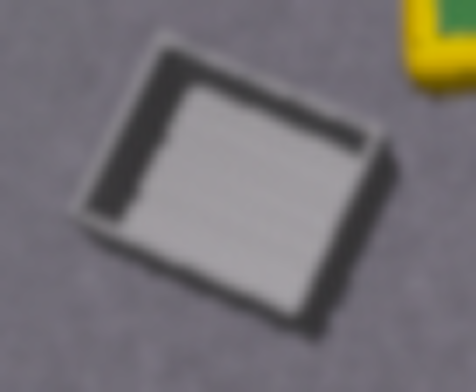

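View pics/p1.png

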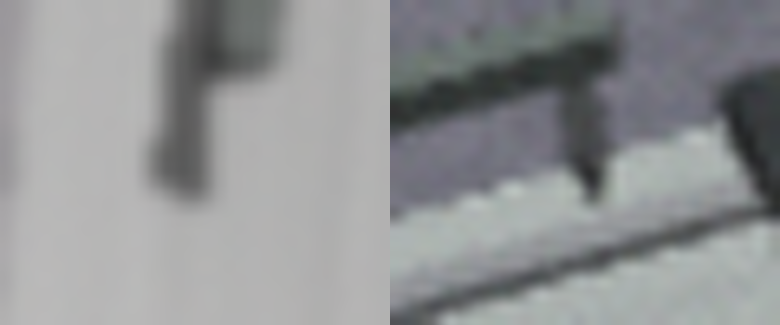

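```bash
python3 - <<'E'
from h import *
c=snap('top');d=snap('scene')
print('post',ray(c,387.6,128.2,.14).round(4),'armend',ray(c,384,170,.138).round(4), ray(c,384,170,.126).round(4))
for t in([.645,-.177,.084],[.635,-.188,.084],[.64,-.188,.084]): print('proj',t,proj(c,t).round(1),proj(d,t).round(1))
for u,v in((260.8,175),(260.8,175.7),(260.5,174)): print(ray(d,u,v,.084).round(4))
q=[ray(d,*p,.126).round(4) for p in((262.3,164),(261.5,163))];print(q)
# box rim corners by eye from crop (7x, offset 206,150)
b=np.array([[165,38],[380,135],[318,325],[80,218]])/7+[206,150]
tl,tr,bl=[ray(c,*b[i],.059)[:2] for i in(0,1,3)]
for e in(tr-tl,bl-tl): print(np.linalg.norm(e).round(4),np.degrees(np.arctan2(e[1],e[0])).round(1))
print('boxc',((tr+bl)/2).round(4))
E
```

```text
post [ 0.7416 -0.1886  0.14  ] armend [ 0.6334 -0.1789  0.138 ] [ 0.6367 -0.1808  0.126 ]
proj [0.645, -0.177, 0.084] [380. 171.] [260.8 175. ]
proj [0.635, -0.188, 0.084] [384.3 174.8] [262.4 171.8]
proj [0.64, -0.188, 0.084] [384.3 173. ] [260.9 172.3]
[ 0.6451 -0.1769  0.084 ]
[ 0.6464 -0.1739  0.084 ]
[ 0.6441 -0.1816  0.084 ]
[array([ 0.6357, -0.1748,  0.126 ]), array([ 0.6359, -0.1803,  0.126 ])]
0.0906 -113.6
0.0761 158.4
boxc [0.6325 0.1922]
```

Call:
carry_out([
  [[0,0,0,0,0,-0.1,60],[-5,-10,0,0,0,-0.1,60],[-10,-20,0,0,0,-0.098,60],[-15,-33,0,0,0,0,60],[-15,-33,0,0,0,0,60],[-15,-33,0,0,0,0,60],[-15,-33,0,0,0,0,60],[-15,-33,0,0,0,0,60],[-15,-33,0,0,0,0,60],[-15,-33,0,0,0,0,60],[-15,-33,0,0,0,0,60],[-15,-33,0,0,0,0,60],[-15,-33,0,0,0,0,60],[-15,-33,0,0,0,0,60],[-15,-33,0,0,0,0,60],[-15,-33,0,0,0,0,60],[-15,-33,0,0,0,0,60],[-15,-33,0,0,0,0,60],[-10,-20,0,0,0,0,60],[-5,-10,0,0,0,0,60]],
], squeeze=20)

```text
time_s: 2.07
ee_pos: [0.4089, -0.0677, 0.1841]
eef_rot: [-3.141, 0.0, 3.055]
force: [0.6, 0.4, 0.5]
grip_width: 0.0602
grip_force: 0.0
```

```bash
cat >> h.py <<'E'
def need(x,y,z,yaw=None):
    o=telemetry.get_obs();R=Rotation.from_euler('xyz',o['eef_rot'])
    s=R.inv().apply(np.array([x,y,z])-o['ee_pos'])*1000
    print('t',o['time_s'],'shift mm',s.round(1),'' if yaw is None else 'turn z %.3f'%-((yaw-o['eef_rot'][2]+np.pi)%(2*np.pi)-np.pi))
E
python3 - <<'E'
from h import *
need(.456,-.173,.15,3.058);c=snap('scene');d=snap('top')
im=d['pixels'];h=im.max(2)
# knob dark blob, top view
for q,cen,f in((d,proj(d,[.455,-.173,.076]),0),(c,proj(c,[.455,-.173,.076]),1)):
    u,v=cen.round().astype(int);roi=q['pixels'][v-9:v+10,u-9:u+10].max(2);m=(roi<60).astype('uint8')
    n,l,s,ce=cv2.connectedComponentsWithStats(m)
    for i in range(1,n):
        if s[i,4]>5: print(f,s[i],ray(q,u-9+ce[i][0],v-9+(ce[i][1] if not f else s[i,1]+3),.076).round(4))
E
```

```text
t 2.0667 shift mm [ -56.  -100.9   34.1] turn z -0.003
0 [ 3  0 16 19 68] [ 0.464  -0.1769  0.076 ]
1 [ 7  8  5 11 52] [ 0.46   -0.1633  0.076 ]
```

Call:
carry_out([
  [[-8,-14,0,0,0,0,60],[-14,-26,4,0,0,0,60],[-14,-26,8,0,0,0,60],[-12,-22,12,0,0,0,60],[-8,-13,15,0,0,-0.003,60],[0,0,20,0,0,0,60],[0,0,25,0,0,0,60],[0,0,20,0,0,0,60],[0,0,15,0,0,0,60],[0,0,10,0,0,0,60],[0,0,5,0,0,0,60],[0,0,0,0,0,0,15],[0,0,0,0,0,0,15],[0,0,0,0,0,0,15],[0,0,0,0,0,0,15],[0,0,0,0,0,0,15],[0,0,0,0,0,0,15],[0,0,0,0,0,0,15]],
])

```text
time_s: 3.67
ee_pos: [0.4558, -0.1707, 0.0504]
eef_rot: [-3.141, 0.0, 3.061]
force: [-0.5, -0.2, 1.9]
grip_width: 0.0186
grip_force: 20.0
```

```bash
python3 - <<'E'
from h import *
c=snap('scene')
cv2.imwrite('pics/k1.png',cv2.resize(c['pixels'][110:220,230:370,::-1],None,fx=5,fy=5,interpolation=cv2.INTER_CUBIC))
E
```

```text
(no output)
```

View pics/k1.png

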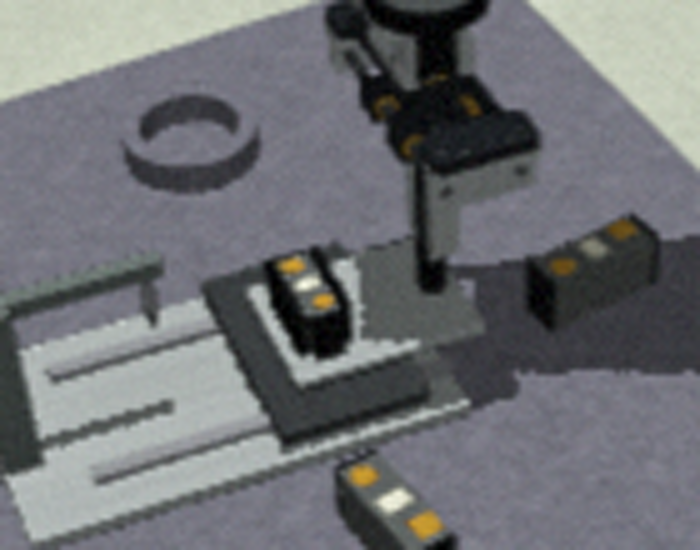

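The knob is gripped and the module is still in its nest at about (305,285) in the crop. The pointer tip is at about (153,322) in the crop, with a clear path ahead.

Call:
carry_out([
  [[-2,0,0,0,0,0,15],[-5,0,0,0,0,0,15],[-8,-1,0,0,0,0,15],[-10,-1,0,0,0,0,15],[-10,-1,0,0,0,0,15],[-10,-1,0,0,0,0,15],[-10,-1,0,0,0,0,15],[-10,-1,0,0,0,0,15],[-10,-1,0,0,0,0,15],[-10,-1,0,0,0,0,15],[-8,-1,0,0,0,0,15],[-4,0,0,0,0,0,15],[-3,0,0,0,0,0,15],[0,0,0,0,0,0,15],[0,0,0,0,0,0,15]],
])

```text
time_s: 4.97
ee_pos: [0.5556, -0.1879, 0.0503]
eef_rot: [-3.141, 0.001, 3.061]
force: [1.3, -0.8, 4.2]
grip_width: 0.0186
grip_force: 20.0
```

```bash
python3 - <<'E'
from h import *
c=snap('scene');o=telemetry.get_obs();print(o['ee_pos'],o['force'],o['grip_width'])
cv2.imwrite('pics/r1.png',cv2.resize(c['pixels'][150:195,235:295,::-1],None,fx=12,fy=12,interpolation=cv2.INTER_CUBIC))
h=cv2.cvtColor(c['pixels'],cv2.COLOR_RGB2HSV)[150:195,235:295]
m=cv2.inRange(h,(12,90,100),(24,255,255))
n,l,s,ce=cv2.connectedComponentsWithStats(m)
for i in range(1,n):
    if s[i,4]>3: p=ce[i]+[235,150];print(p.round(1),s[i,4],ray(c,*p,.072).round(4))
E
```

```text
[ 0.55534242 -0.18784967  0.05037105] [-0.41329862 -0.49649283  4.84662856] 0.018682237690127133
[256.5 170. ] 8 [ 0.6438 -0.2183  0.072 ]
[263.2 177.1] 8 [ 0.6384 -0.177   0.072 ]
```

View pics/r1.png

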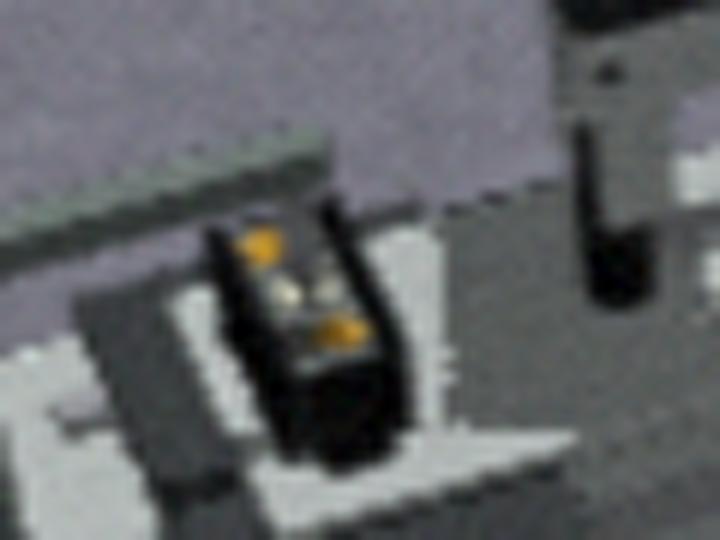

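The round contact is at (341,330) in the crop, pixel (263.2,177.1). The tip is at about (311,307) in the crop, so the table still needs about 6-7 mm along +x.

Call:
carry_out([
  [[-2,0,0,0,0,0,15],[-2,0,0,0,0,0,15],[-2,0,0,0,0,0,15],[0,0,0,0,0,0,15],[0,0,0,0,0,0,15]],
])

```text
time_s: 5.43
ee_pos: [0.561, -0.1884, 0.0504]
eef_rot: [-3.141, 0.001, 3.061]
force: [1.3, -0.9, 4.8]
grip_width: 0.0187
grip_force: 20.0
```

```bash
python3 - <<'E'
from h import *
c=snap('scene');d=snap('top');o=telemetry.get_obs();print(o['ee_pos'],o['force'],o['grip_width'])
cv2.imwrite('pics/r2.png',np.hstack([cv2.resize(c['pixels'][160:190,245:275,::-1],None,fx=13,fy=13,interpolation=cv2.INTER_CUBIC),cv2.resize(d['pixels'][160:190,368:398,::-1],None,fx=13,fy=13,interpolation=cv2.INTER_CUBIC)]))
for q,(u,v) in((c,(245,160)),(d,(368,160))):
  h=cv2.cvtColor(q['pixels'],cv2.COLOR_RGB2HSV)[v:v+30,u:u+30]
  m=cv2.inRange(h,(12,90,80),(24,255,255))
  n,l,s,ce=cv2.connectedComponentsWithStats(m)
  for i in range(1,n):
    if s[i,4]>3: p=ce[i]+[u,v];print(p.round(1),s[i,4],ray(q,*p,.072).round(4))
E
```

```text
[ 0.56094877 -0.18833952  0.05035351] [ 1.03186534 -1.06100511  5.30645756] 0.018657705337742754
[255.3 170.4] 14 [ 0.6478 -0.2186  0.072 ]
[261.1 177.9] 8 [ 0.6455 -0.1771  0.072 ]
```

View pics/r2.png

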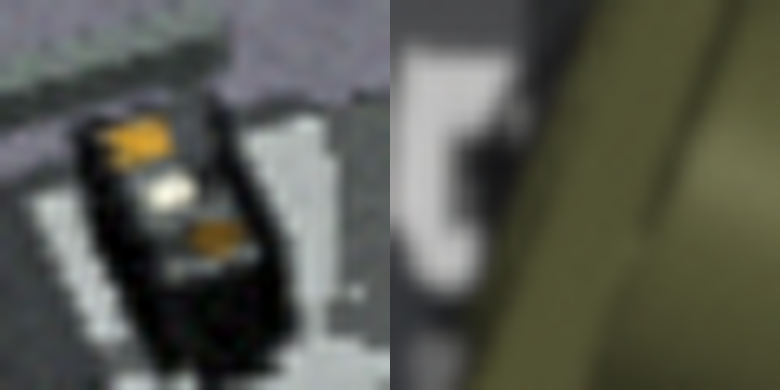

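The round contact is at (261.1,177.9), shaded and directly below the tip at (260.4,175.1). I'll hold there, then step to the square contact: stage -6 mm in x and +40 mm in y.

Call:
carry_out([
  [[-0.5,0,0,0,0,0,15],[0,0,0,0,0,0,15],[0,0,0,0,0,0,15],[0,0,0,0,0,0,15],[0,0,0,0,0,0,15],[0,0,0,0,0,0,15],[0.5,2,0,0,0,0,15],[0.5,5,0,0,0,0,15],[1,6,0,0,0,0,15],[1,7,0,0,0,0,15],[1,7,0,0,0,0,15],[1,6,0,0,0,0,15],[0.5,5,0,0,0,0,15],[0.5,2,0,0,0,0,15],[0,0,0,0,0,0,15],[0,0,0,0,0,0,15],[0,0,0,0,0,0,15]],
])

```text
time_s: 6.95
ee_pos: [0.5585, -0.1475, 0.0503]
eef_rot: [3.141, 0.0, 3.061]
force: [-0.0, 0.8, 6.9]
grip_width: 0.0187
grip_force: 20.0
```

```bash
python3 - <<'E'
from h import *
c=snap('scene');o=telemetry.get_obs();print(o['ee_pos'],o['force'],o['grip_width'])
u,v=240,155
h=cv2.cvtColor(c['pixels'],cv2.COLOR_RGB2HSV)[v:v+50,u:u+50]
m=cv2.inRange(h,(10,90,60),(26,255,255))
n,l,s,ce=cv2.connectedComponentsWithStats(m)
for i in range(1,n):
    if s[i,4]>3: p=ce[i]+[u,v];print(p.round(1),s[i,4],ray(c,*p,.072).round(4))
cv2.imwrite('pics/q.png',cv2.resize(c['pixels'][v:v+50,u:u+50,::-1],None,fx=10,fy=10,interpolation=cv2.INTER_CUBIC))
E
```

```text
[ 0.5585245  -0.14755653  0.0503262 ] [0.63126985 1.0429226  5.90878414] 0.018315634747426784
[261.  177.9] 11 [ 0.6459 -0.1771  0.072 ]
[267.5 185.6] 11 [ 0.6424 -0.1353  0.072 ]
```

Call:
carry_out([
  [[0,0,0,0,0,0,15],[0,0,0,0,0,0,15],[0,0,0,0,0,0,15],[0,0,0,0,0,0,15],[0,0,0,0,0,0,15],[4,0,0,0,0,0,15],[8,-3,0,0,0,0,15],[10,-4,0,0,0,0,15],[10,-4,0,0,0,0,15],[10,-4,0,0,0,0,15],[10,-4,0,0,0,0,15],[10,-4,0,0,0,0,15],[10,-4,0,0,0,0,15],[10,-3,0,0,0,0,15],[8,-1,0,0,0,0,15],[4,0,0,0,0,0,15],[3,0,0,0,0,0,15],[0,0,0,0,0,0,15],[0,0,0,0,0,0,15],[0,0,0,0,0,0,15]],
])

```text
time_s: 8.67
ee_pos: [0.4589, -0.171, 0.0503]
eef_rot: [-3.141, -0.0, 3.061]
force: [-0.9, -0.4, 7.2]
grip_width: 0.0188
grip_force: 20.0
```

Call:
carry_out([
  [[0,0,0,0,0,0,50],[0,0,0,0,0,0,50],[0,0,0,0,0,0,50],[0,0,0,0,0,0,50],[0,0,-10,0,0,0,60],[0,0,-20,0,0,0,80],[0,0,-30,0,0,0,94],[0,0,-25,0,0,0,94],[0,0,-15,0,0,0,94],[0,0,0,0,0,0,94]],
])

```text
time_s: 9.5
ee_pos: [0.4605, -0.1715, 0.154]
eef_rot: [-3.14, 0.005, 3.061]
force: [-0.1, 0.8, -0.1]
grip_width: 0.0822
grip_force: 0.0
```

```bash
python3 - <<'E'
from h import *
c=snap('scene');d=snap('top');o=telemetry.get_obs();print(o['ee_pos'],o['force'],o['grip_width'])
for q in(c,d):
  u,v=proj(q,[.541,-.18,.072]).round().astype(int)-18
  h=cv2.cvtColor(q['pixels'],cv2.COLOR_RGB2HSV)[v:v+36,u:u+36]
  m=cv2.inRange(h,(10,90,60),(26,255,255))
  n,l,s,ce=cv2.connectedComponentsWithStats(m)
  for i in range(1,n):
    if s[i,4]>3: p=ce[i]+[u,v];print(p.round(1),s[i,4],ray(q,*p,.072).round(4))
E
```

```text
[ 0.45919238 -0.17089199  0.15039323] [-0.48989288  0.40025109 -0.55979217] 0.08974524675364688
[286.7 163.1] 15 [ 0.5466 -0.201   0.072 ]
[293.4 170.1] 11 [ 0.5428 -0.1599  0.072 ]
[374.1 210.9] 25 [ 0.5416 -0.1627  0.072 ]
```

```bash
python3 -c "
from h import *
need(.5437,-.180,.048,3.061)"
```

```text
t 9.6 shift mm [-84.9  -2.2 102.4] turn z -0.000
```

Call:
carry_out([
  [[-8,0,0,0,0,0,94],[-17,-1,0,0,0,0,94],[-22,-1,0,0,0,0,94],[-22,0,0,0,0,0,94],[-12,0,5,0,0,0,94],[-4,0,10,0,0,0,94],[0,0,20,0,0,0,94],[0,0,25,0,0,0,94],[0,0,20,0,0,0,94],[0,0,12,0,0,0,94],[0,0,7,0,0,0,94],[0,0,3,0,0,0,94],[0,0,0,0,0,0,94]],
])

```text
time_s: 10.68
ee_pos: [0.5437, -0.1798, 0.048]
eef_rot: [3.141, -0.0, 3.061]
force: [-0.2, -0.3, -0.4]
grip_width: 0.0941
grip_force: 0.0
```

```bash
python3 - <<'E'
from h import *
o=telemetry.get_obs();print(o['ee_pos'],o['force'],o['grip_width'])
c=snap('scene')
cv2.imwrite('pics/g1.png',cv2.resize(c['pixels'][120:200,240:340,::-1],None,fx=7,fy=7,interpolation=cv2.INTER_CUBIC))
E
```

```text
[ 0.54371216 -0.17980929  0.04795193] [-0.19617627 -0.32597188 -0.39135259] 0.09407631494319428
```

View pics/g1.png

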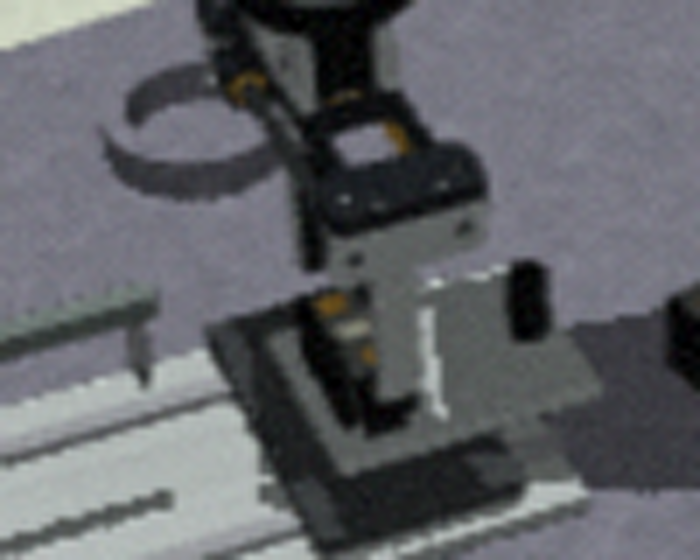

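The fingers stand at both ends of the module, and the near finger tip is at about (400,400) in the crop. Alignment looks fair, so I'll close and lift.

Call:
carry_out([
  [[0,0,0,0,0,0,55],[0,0,0,0,0,0,55],[0,0,0,0,0,0,55],[0,0,0,0,0,0,55],[0,0,0,0,0,0,55],[0,0,0,0,0,0,55],[0,0,-4,0,0,0,55],[0,0,-10,0,0,0,55],[0,0,-20,0,0,0,55],[0,0,-25,0,0,0,55],[0,0,-25,0,0,0,55],[0,0,-15,0,0,0,55],[0,0,-5,0,0,0,55],[0,0,0,0,0,0,55]],
], squeeze=25)

```text
time_s: 11.9
ee_pos: [0.5442, -0.18, 0.1536]
eef_rot: [-3.141, 0.002, 3.061]
force: [1.2, -0.1, -1.2]
grip_width: 0.0652
grip_force: 25.0
```

```bash
python3 -c "
from h import *
need(.455,.06,.012,3.061)"
```

```text
t 11.9 shift mm [108.6 232.1 141.2] turn z -0.000
```

Call:
carry_out([
  [[5,10,0,0,0,0,55],[10,20,0,0,0,0,55],[14,30,0,0,0,0,55],[14,30,0,0,0,0,55],[14,30,0,0,0,0,55],[14,30,0,0,0,0,55],[14,30,0,0,0,0,55],[12,26,0,0,0,0,55],[8,16,0,0,0,0,55],[3,10,0,0,0,0,55],[0,0,0,0,0,0.05,55],[0,0,0,0,0,0.1,55],[0,0,0,0,0,0.1,55],[0,0,10,0,0,0.064,55],[0,0,20,0,0,0,55],[0,0,25,0,0,0,55],[0,0,25,0,0,0,55],[0,0,20,0,0,0,55],[0,0,10,0,0,0,55],[0,0,0,0,0,0,55]],
])

```text
time_s: 13.57
ee_pos: [0.4533, 0.06, 0.0399]
eef_rot: [-3.14, -0.004, 2.746]
force: [-0.6, 0.7, -2.1]
grip_width: 0.0652
grip_force: 25.0
```

```bash
python3 -c "
from h import *
need(.455,.06,.008,2.747);print(telemetry.get_obs()['ee_pos'])
d=snap('top','pl.png')"
```

```text
t 13.5667 shift mm [-1.6  0.7 31.9] turn z -0.001
[0.45334324 0.05997743 0.03991026]
```

Call:
carry_out([
  [[0,0,8,0,0,0,55],[0,0,10,0,0,0,55],[0,0,6,0,0,0,55],[0,0,3,0,0,0,55],[0,0,2,0,0,0,55],[0,0,1.5,0,0,0,55],[0,0,1,0,0,0,55],[0,0,0,0,0,0,55],[0,0,0,0,0,0,55]],
])

```text
time_s: 14.37
ee_pos: [0.455, 0.0601, 0.0108]
eef_rot: [3.141, 0.0, 2.747]
force: [0.7, 0.4, -1.4]
grip_width: 0.0651
grip_force: 25.0
```

Call:
carry_out([
  [[0,0,1,0,0,0,55],[0,0,1,0,0,0,55],[0,0,0.5,0,0,0,55],[0,0,0,0,0,0,55],[0,0,0,0,0,0,55]],
])

```text
time_s: 14.78
ee_pos: [0.455, 0.0601, 0.0084]
eef_rot: [3.141, 0.0, 2.747]
force: [-2.3, 0.6, 4.8]
grip_width: 0.0651
grip_force: 25.0
```

Call:
carry_out([
  [[0,0,0,0,0,0,94],[0,0,0,0,0,0,94],[0,0,0,0,0,0,94],[0,0,0,0,0,0,94],[0,0,0,0,0,0,94],[0,0,0,0,0,0,94],[0,0,-10,0,0,0,94],[0,0,-20,0,0,0,94],[0,0,-25,0,0,0,94],[0,0,-25,0,0,0,94],[0,0,-20,0,0,0,94],[0,0,-5,0,0,0,94],[0,0,0,0,0,0.05,94],[0,0,0,0,0,0.1,90],[0,0,0,0,0,0.1,80],[0,0,0,0,0,0.12,70],[0,0,0,0,0,0.12,60],[0,0,0,0,0,0.12,60]],
])

```text
time_s: 16.28
ee_pos: [0.4546, 0.0601, 0.1129]
eef_rot: [-3.141, -0.0, 2.131]
force: [0.9, -0.7, 0.8]
grip_width: 0.0668
grip_force: 0.0
```

```bash
python3 - <<'E'
from h import *
o=telemetry.get_obs();print(o['ee_pos'],o['eef_rot'])
for q in(snap('scene'),snap('top')):
  u,v=proj(q,[.455,.06,.032]).round().astype(int)-18
  h=cv2.cvtColor(q['pixels'],cv2.COLOR_RGB2HSV)[v:v+36,u:u+36]
  m=cv2.inRange(h,(10,90,60),(26,255,255))
  n,l,s,ce=cv2.connectedComponentsWithStats(m)
  for i in range(1,n):
    if s[i,4]>3: p=ce[i]+[u,v];print(p.round(1),s[i,4],ray(q,*p,.032).round(4))
E
```

```text
[0.45455001 0.06014973 0.11290052] [-3.14104467e+00 -3.07043773e-04  2.13088740e+00]
[351. 208.] 15 [0.4501 0.0382 0.032 ]
[355.2 217.9] 12 [0.4604 0.0783 0.032 ]
```

The module stands upright on the bench, centred near (0.455, 0.059) with yaw about -22.9°. Next I turn the tool to 67° and take the module by its long sides.

Call:
carry_out([
  [[0,0,0,0,0,0.12,60],[0,0,0,0,0,0.12,60],[0,0,0,0,0,0.12,60],[0,0,0,0,0,0.12,60],[0,0,0,0,0,0.12,60],[0,0,0,0,0,0.12,60],[0,0,0,0,0,0.12,60],[0,0,0,0,0,0.11,60],[0,0,0,0,0,0,60],[0,0,0,0,0,0,60]],
])

```text
time_s: 17.22
ee_pos: [0.4547, 0.0602, 0.1131]
eef_rot: [-3.141, 0.0, 1.193]
force: [0.0, 0.9, -0.0]
grip_width: 0.0597
grip_force: 0.0
```

```bash
python3 -c "
from h import *
need(.4553,.0592,.010,1.176)"
```

```text
t 17.2167 shift mm [ -0.7   0.9 103.1] turn z 0.017
```

Call:
carry_out([
  [[-1,1,10,0,0,0.017,60],[0,0,20,0,0,0,60],[0,0,25,0,0,0,60],[0,0,22,0,0,0,60],[0,0,13,0,0,0,60],[0,0,8,0,0,0,60],[0,0,4,0,0,0,60],[0,0,0,0,0,0,60],[0,0,0,0,0,0,14],[0,0,0,0,0,0,14],[0,0,0,0,0,0,14],[0,0,0,0,0,0,14],[0,0,0,0,0,0,14],[0,0,0,0,0,0,14],[0,0,0,0,0,0,14]],
], squeeze=20)

```text
time_s: 18.47
ee_pos: [0.4555, 0.0589, 0.0113]
eef_rot: [3.141, -0.0, 1.17]
force: [-0.0, -0.2, -1.2]
grip_width: 0.0166
grip_force: 0.0
```

Call:
carry_out([
  [[0,0,-4,0,0,0,14],[0,0,-10,0,0,0,14],[0,0,-20,0,0,0,14],[0,0,-25,0,0,0,14],[0,0,-25,0,0,0,14],[0,0,-20,0,0,0,14],[0,0,-6,0,0,0,14],[0,0,0,0,0,0,14],[0,0,0,0,0,0,14]],
])

```text
time_s: 19.22
ee_pos: [0.4551, 0.0588, 0.1207]
eef_rot: [-3.141, 0.0, 1.17]
force: [-0.0, -0.3, -1.0]
grip_width: 0.0138
grip_force: 0.0
```

```bash
python3 - <<'E'
from h import *
# box by scene view: rim corners (from s1 crop 3.7x, offset 210,140)
d=snap('scene')
b=np.array([[360,421],[463,413],[479,515],[364,530]])/3.7+[210,140]-.35
P=np.array([ray(d,*p,.059)[:2] for p in b]);print(P.round(4),P.mean(0).round(4))
for k in range(4):
    e=P[(k+1)%4]-P[k];print(np.linalg.norm(e).round(4),np.degrees(np.arctan2(e[1],e[0])).round(1))
need(.6325,.191,.115,1.176)
E
```

```text
[[0.6516 0.1424]
 [0.584  0.1724]
 [0.6178 0.2526]
 [0.6913 0.2249]] [0.6362 0.1981]
0.074 156.1
0.087 67.1
0.0786 -20.6
0.0915 -115.7
t 19.2667 shift mm [191.1 112.    4.9] turn z -0.006
```

The fingers closed to 14 mm with no grip force, so the module was not caught. I'll find it again from colour measurements.

```bash
python3 - <<'E'
from h import *
for nm in('scene','top'):
  q=snap(nm)
  h=cv2.cvtColor(q['pixels'],cv2.COLOR_RGB2HSV)
  m=cv2.inRange(h,(10,90,60),(26,255,255))
  n,l,s,ce=cv2.connectedComponentsWithStats(m)
  for i in range(1,n):
    r=ray(q,*ce[i],.032)
    if 5<s[i,4]<150 and .25<r[0]<.66 and -.25<r[1]<.25: print(nm,ce[i].round(1),s[i].tolist(),r.round(4))
  u,v=proj(q,[.455,.06,.016]).round().astype(int);print(u,v)
  g=q['pixels'][v-16:v+17:2,u-24:u+25:2].max(2)
  print(g)
E
```

```text
scene [342.8 148. ] [339, 147, 9, 4, 26] [ 0.3252 -0.2198  0.032 ]
scene [366.5 155. ] [363, 155, 8, 1, 8] [ 0.2746 -0.1469  0.032 ]
scene [352.1 156.4] [347, 156, 12, 2, 17] [ 0.3211 -0.165   0.032 ]
scene [302.3 204.6] [300, 203, 6, 4, 20] [ 0.5709 -0.0466  0.032 ]
scene [351. 208.] [349, 207, 5, 3, 15] [0.4501 0.0382 0.032 ]
scene [314.8 214.5] [311, 212, 8, 6, 28] [0.5571 0.0077 0.032 ]
scene [355.3 218. ] [353, 217, 5, 3, 13] [0.4602 0.0788 0.032 ]
353 217
[[135 130 136 138 137 138 139 150 144 125  72  65  68  67  65  68  68  66
   70  66  71  72  67  68  68]
 [139 138 130 133 144 137 123  77  73  67  66  75  97  81  68  71  73  67
   64  68  68  70  70  71  69]
 [139 143 143 140  80  69  65  66  65  68  65  85  76 112  74  74  69  71
   68  71  70  69  70  74  69]
 [139 131  77  65  65  67  67  67  66  60  72  96  71  78 122  68  68  69
   68  71  65  66  71  70  67]
 [121  66  64  69  70  69  67  70  70  61  69 100  86  63 141 120  65  69
   69  68  73  72  69  68  74]
 [ 67  66  68  67  74  69  67  68  71  59  43  60  59  62  64  69  70  71
   63  69  67  66  67  74  63]
 [ 6
[... 2502 characters left out ...]
80  74  83 133 167 203 124  32  75  82
   54  76  79  79  74  61  70]
 [ 38  26  51  65  78 110 150 187 207 198 207 219 223 205  83  36  60  55
   42  76  79  79  74  61  72]
 [ 31  29  50  58  58  60  68 100 153 179 172 176 177 143  57  55  59  47
   50  77  79  78  74  64  74]
 [ 52  50  50  50  50  50  51  50  56  61  60  57  59  61  60  64  66  66
   64  78  78  79  75  87  80]
 [ 56  56  53  51  51  50  51  51  53  55  55  55  57  59  61  64  65  68
   65  78  79  79  76 101  96]
 [ 60  61  63  65  65  66  65  67  67  65  63  62  60  61  61  62  64  66
   66  81  82  83  81 104  97]
 [ 73  74  76  76  75  76  76  76  75  75  74  72  71  68  66  65  65  66
   64  85  88  88  83  86  87]]
```

```bash
python3 - <<'E'
from h import *
from itertools import product
d=snap('scene');t=snap('top')
c0=np.array([.4545,.058,0]);m=np.radians(-22.8);R=np.array([[np.cos(m),-np.sin(m)],[np.sin(m),np.cos(m)]])
for z in(.032,0):
  for a,b in((-11,-33),(11,-33),(11,33),(-11,33)):
    p=np.r_[c0[:2]+R@[a/1e3,b/1e3],z];print(z,a,b,proj(d,p).round(1),proj(t,p).round(1))
o=telemetry.get_obs();print(o['grip_width'],o['force'])
np.set_printoptions(linewidth=250)
hs=cv2.cvtColor(d['pixels'],cv2.COLOR_RGB2HSV)
print(d['pixels'][198:234,340:366].max(2))
for v,u in((200,372),(195,360),(190,352)):print(hs[v,u])
# residual between two-view rays of square pad
def line(c,u,v):
    dd=c['rotation']@np.linalg.solve(c['intrinsics'],[u,v,1]);return np.array(c['origin']),dd/np.linalg.norm(dd)
a,da=line(d,351,208);b,db=line(t,297.4,246.9)
s=np.linalg.lstsq(np.c_[da,-db],b-a,rcond=None)[0];print((a+da*s[0]).round(4),(b+db*s[1]).round(4))
E
```

```text
0.032 -11 -33 [355.1 204.5] [298.1 253.5]
0.032 11 -33 [347.9 205.1] [301.6 245.8]
0.032 11 33 [351.3 221.4] [278.7 235.7]
0.032 -11 33 [358.7 220.7] [275.2 243.3]
0 -11 -33 [354.7 211.6] [298.5 254.3]
0 11 -33 [347.6 212.3] [301.9 246.9]
0 11 33 [350.9 228.5] [279.6 237. ]
0 -11 33 [358.2 227.9] [276.2 244.4]
0.014050583895750451 [-0.45596951  0.50201714  0.8437086 ]
[[131 133 138 140 136 143 136 142 138 138 142 143 138 116  73  70  68  67  65  63  69  71  69  65  69  74]
 [127 128 127 133 134 140 145 145 138 138 132 137 124  76  66  69  68  60  69  68  70  69  71  74  72  77]
 [132 133 131 135 144 149 148 145 138 121  81  77  71  65  72  67  64  66  67  66  66  71  67  69  71  70]
 [137 145 147 143 141 142 139 126  77  69  67  65  58  71  66  66  64  68  60  68  64  69  62  66  64  69]
 [142 144 138 137 134 134 121  78  66  67  69  69  69  70  77  70  68  62  69  67  69  72  69  63  61  69]
 [140 121  81  74  75  71  73  68  71  67  62  72  78 101 116  83  66  65  68  76  73  73  76  71  66  73]
 [ 72  71  60  65  67  64  63  70  68  73  71  97 133 144 137 120  76  64  65  72  73  
[... 2511 characters left out ...]
 64  67  71  62  32  24  14  21  27  37  42  47  70  69  72  80  99 144 142]
 [139 136 115  65  64  65  72  67  69  72  71  61  62  62  70  64  64  68  64  69  73  98 136 144 143 144]
 [137 138 124  81  74  90 111  73  65  71  71  69  70  76  66  66  64  58  72  74  97 133 143 145 142 136]
 [145 137 138 138 118  71  70  70  67  66  71  67  70  72  72  68  67  70 101 132 140 136 133 132 132 134]
 [139 141 139 130  77  66  66  64  66  71  65  73  65  71  78  78  95 131 132 137 141 139 132 135 129 128]
 [140 142 135 123  81  80  68  69  66  66  68  72  83  97 137 139 135 137 131 134 140 145 137 136 133 135]]
[139  35  59]
[110  30  77]
[120  23 131]
[0.448  0.0351 0.028 ] [0.449  0.0343 0.0281]
```

The module still stands untouched at the predicted place. I'll open, go down again and check before closing.

Call:
carry_out([
  [[0,0,0,0,0,0,60],[0,0,0,0,0,0,60],[0,0,0,0,0,0,60],[0,0,0,0,0,0,60],[0,0,0,0,0,0,60],[0,0,0,0,0,0,60],[0,0,0,0,0,0,60],[0,0,10,0,0,0,60],[0,0,20,0,0,0,60],[0,0,25,0,0,0,60],[0,0,25,0,0,0,60],[0,0,15,0,0,0,60],[0,0,10,0,0,0,60],[0,0,4,0,0,0,60],[0,0,0,0,0,0,60],[0,0,0,0,0,0,60]],
])

```text
time_s: 20.8
ee_pos: [0.4558, 0.0589, 0.0127]
eef_rot: [3.141, -0.0, 1.17]
force: [0.4, -0.4, 0.3]
grip_width: 0.0601
grip_force: 0.0
```

```bash
python3 - <<'E'
from h import *
d=snap('scene');o=telemetry.get_obs();print(o['ee_pos'],o['eef_rot'],o['grip_width'],o['force'])
R=Rotation.from_euler('xyz',o['eef_rot'])
for s in(-30,30,-42,42): print('finger',s,proj(d,o['ee_pos']+R.apply([0,s/1e3,0])).round(1),proj(d,o['ee_pos']+R.apply([0,s/1e3,-.06])).round(1))
np.set_printoptions(linewidth=250)
print(d['pixels'][186:236,330:376:2].max(2))
E
```

```text
[0.45596631 0.05888196 0.01293297] [ 3.14036189e+00 -5.86656185e-04  1.16978903e+00] 0.06016916101051052 [ 0.61491998 -0.07558619  0.72154513]
finger -30 [362.6 216.6] [363.8 202.7]
finger 30 [342.8 218.3] [343.2 204.4]
finger -42 [366.6 216.2] [367.8 202.4]
finger 42 [338.8 218.6] [339.1 204.8]
[[ 40  38  38 ...  19  12  12]
 [ 37  40  28 ...  22  22  16]
 [ 37  35  34 ...  16  17  20]
 ...
 [137 145 139 ... 140 142 127]
 [136 137 141 ... 139 132 123]
 [134 143 136 ... 139 137 130]]
```

Call:
carry_out([
  [[0,0,0,0,0,0,14],[0,0,0,0,0,0,14],[0,0,0,0,0,0,14],[0,0,0,0,0,0,14],[0,0,0,0,0,0,14],[0,0,0,0,0,0,14],[0,0,0,0,0,0,14],[0,0,0,0,0,0,14]],
], squeeze=20)

```text
time_s: 21.52
ee_pos: [0.4554, 0.0589, 0.0121]
eef_rot: [-3.142, 0.0, 1.17]
force: [-0.4, 0.4, -0.2]
grip_width: 0.0145
grip_force: 0.0
```

```bash
python3 - <<'E'
from h import *
import sys
np.set_printoptions(linewidth=250,threshold=sys.maxsize)
o=telemetry.get_obs();print(o['ee_pos'],o['grip_width'],o['grip_force'],o['force'])
d=snap('scene')
print(d['pixels'][190:232,334:372].max(2))
h=cv2.cvtColor(d['pixels'],cv2.COLOR_RGB2HSV);m=cv2.inRange(h,(10,90,60),(26,255,255))
n,l,s,ce=cv2.connectedComponentsWithStats(m)
for i in range(1,n):
    if s[i,4]>4 and 320<ce[i][0]<380 and 190<ce[i][1]<235: print(ce[i].round(1),s[i,4])
E
```

```text
[0.45539308 0.05885538 0.01214647] 0.014479102673008889 0.0 [-0.37135589  0.36289878 -0.19906711]
[[ 70 120 139 135 128 134 140 140 138 135  91  51  28  15  24  19  21  22  19  35  68  88  91  80  48  42  43  18  20  20  23  22  21  30  38  45  51  53]
 [129 138 140 133 127 124 114 109  93  97  82  52  45  22  20  18  26  15  26  23  36  42  49  55  53  53  44  24  20  25  18  17  24  25  46  45  43  44]
 [ 74  83 105  93 103 117 129 132 140 144 122  64  56  28  25  21  19  21  20  28  39  45  46  48  40  49  54  25  20  18  19  21  22  39  63  55  55  55]
 [ 66  96  89  86  80  78  78  79  75  78  65  54  46  18  20  20  11  25  19  30  62  80  89  78  68  67  59  14  19  20  17  19  23  25  52  65  69  67]
 [ 58  61  64  62  59  73  67  76  83  86  85  77  49  13  23  18  21  17  14  42  98 135 122  74  82  88  36  18  19  19  19  15  24  25  54  64  74  70]
 [110 108 138 134 128 128 130 128 137 138 133 114  40  11  19  20  14  18  20  52 113 139 117  50  88  93  53  37  33  27  32  29  30  44  60  69  66  78]
 [131 136 137 142 141 134 132 134 135 141 136 122  65  26  23  31  36  3
[... 4841 characters left out ...]
6  62  64  62  61  62  73 109 143 148 147 143]
 [141 138 139 140 138 138 137 133 118  79  67  69  66  69  69  66  61  36  19  25  25  34  37  37  48  72  71  70  67  68  76  85  98 143 141 140 139 137]
 [147 142 131 137 141 144 142 138 131 119  78  64  68  64  68  68  67  66  65  63  69  64  69  63  65  66  66  71  68  74 102 139 137 139 135 137 136 139]
 [138 141 137 132 140 142 141 135 136 131 116  81  68  63  69  77  70  70  72  69  68  66  62  59  67  67  68  74  81 101 132 139 141 139 139 139 139 141]
 [130 130 133 135 141 142 144 135 135 142 139 120  73  64  67  67  72  62  71  70  62  70  64  70  69  78  97 131 137 136 134 133 140 140 137 140 135 138]]
[352.5 208. ] 6
[355.3 218. ] 13
```

The image values show the finger tips at z≈0.03 while the TCP reads 0.012. The real tips are about 20 mm above the reported TCP, so the fingers closed just above the module. I'll open and go about 18 mm lower.

Call:
carry_out([
  [[0,0,-3,0,0,0,60],[0,0,0,0,0,0,60],[0,0,0,0,0,0,60],[0,0,0,0,0,0,60],[0,0,0,0,0,0,60],[0,0,0,0,0,0,60],[0,0,0,0,0,0,60],[0,0,5,0,0,0,60],[0,0,6,0,0,0,60],[0,0,5,0,0,0,60],[0,0,4,0,0,0,60],[0,0,2,0,0,0,60],[0,0,0,0,0,0,60],[0,0,0,0,0,0,60]],
])

```text
time_s: 22.73
ee_pos: [0.4554, 0.0589, -0.007]
eef_rot: [-3.141, 0.0, 1.17]
force: [0.1, -0.2, 1.0]
grip_width: 0.0601
grip_force: 0.0
```

Call:
carry_out([
  [[0,0,0,0,0,0,14],[0,0,0,0,0,0,14],[0,0,0,0,0,0,14],[0,0,0,0,0,0,14],[0,0,0,0,0,0,14],[0,0,0,0,0,0,14],[0,0,0,0,0,0,14],[0,0,0,0,0,0,14]],
], squeeze=20)

```text
time_s: 23.4
ee_pos: [0.4555, 0.0588, -0.0068]
eef_rot: [3.141, -0.0, 1.17]
force: [0.3, 0.0, 1.3]
grip_width: 0.0217
grip_force: 20.0
```

Gripped at 21.7 mm. I'll lift and carry it over the box.

Call:
carry_out([
  [[0,0,-4,0,0,0,14],[0,0,-10,0,0,0,14],[0,0,-20,0,0,0,14],[0,0,-25,0,0,0,14],[0,0,-25,0,0,0,14],[0,0,-20,0,0,0,14],[0,0,-12,0,0,0,14],[0,0,-4,0,0,0,14],[0,0,0,0,0,0,14],[0,0,0,0,0,0,14]],
])

```text
time_s: 24.23
ee_pos: [0.4551, 0.0588, 0.1128]
eef_rot: [-3.141, 0.0, 1.17]
force: [-0.6, -0.0, -2.5]
grip_width: 0.0221
grip_force: 20.0
```

```bash
python3 - <<'E'
from h import *
need(.634,.195,.11,1.17)
o=telemetry.get_obs();print(o['ee_pos'],o['grip_width'],o['grip_force'],o['force'])
E
```

```text
t 24.2333 shift mm [195.2 111.6   2.7] turn z -0.000
[0.45506581 0.05883912 0.11277927] 0.02212182189993566 19.999023377895355 [-0.60256127 -0.01526949 -2.52952651]
```

Call:
carry_out([
  [[8,5,0,0,0,0,14],[15,9,0,0,0,0,14],[22,12,0,0,0,0,14],[25,14,0,0,0,0,14],[25,14,0,0,0,0,14],[25,14,0,0,0,0,14],[25,14,0,0,0,0,14],[22,13,0,0,0,0,14],[16,9,0,0,0,0,14],[9,6,0,0,0,0,14],[3,2,0,0,0,0,14],[0,0,0,0,0,0,14],[0,0,0,0,0,0,14],[0,0,0,0,0,0,14]],
])

```text
time_s: 25.4
ee_pos: [0.6342, 0.1943, 0.1129]
eef_rot: [-3.141, 0.0, 1.169]
force: [0.1, -0.3, -1.0]
grip_width: 0.0219
grip_force: 20.0
```

```bash
python3 - <<'E'
from h import *
o=telemetry.get_obs();print(o['ee_pos'],o['grip_width'],o['grip_force'])
d=snap('scene');z=o['ee_pos'][2]+.0068
h=cv2.cvtColor(d['pixels'],cv2.COLOR_RGB2HSV);m=cv2.inRange(h,(10,90,60),(26,255,255))
pr=proj(d,[.634,.195,z+.032]);print('pred',pr)
n,l,s,ce=cv2.connectedComponentsWithStats(m)
for i in range(1,n):
    if s[i,4]>4 and np.hypot(*(ce[i]-pr))<25: print(ce[i].round(1),s[i,4],ray(d,*ce[i],z+.032).round(4))
print('wall check, colour change along box near rim: ', [proj(d,[.6362,.1981,.059]).round(1)])
E
```

```text
[0.63419523 0.19429617 0.11289104] 0.021879384781798305 19.9990251660347
pred [321.79736735 242.53814708]
[312.6 219.6] 14 [0.6186 0.1182 0.1517]
[307. 225.] 5 [0.6394 0.1274 0.1517]
[319.9 236.1] 24 [0.6283 0.175  0.1517]
[324.  248.7] 18 [0.6384 0.2139 0.1517]
wall check, colour change along box near rim:  [array([322.2, 266.2])]
```

The module hangs centred at (0.633, 0.1945), which matches the box. Lowering.

Call:
carry_out([
  [[0,0,6,0,0,0,14],[0,0,12,0,0,0,14],[0,0,14,0,0,0,14],[0,0,12,0,0,0,14],[0,0,10,0,0,0,14],[0,0,10,0,0,0,14],[0,0,10,0,0,0,14],[0,0,10,0,0,0,14],[0,0,8,0,0,0,14],[0,0,6,0,0,0,14],[0,0,4,0,0,0,14],[0,0,4,0,0,0,14],[0,0,3,0,0,0,14],[0,0,2,0,0,0,14],[0,0,1,0,0,0,14],[0,0,0,0,0,0,14],[0,0,0,0,0,0,14]],
])

```text
time_s: 26.87
ee_pos: [0.6348, 0.1947, 0.0014]
eef_rot: [3.141, -0.0, 1.17]
force: [0.1, -0.3, -1.8]
grip_width: 0.022
grip_force: 20.0
```

Call:
carry_out([
  [[0,0,2,0,0,0,14],[0,0,1,0,0,0,14],[0,0,1,0,0,0,14],[0,0,0.7,0,0,0,14],[0,0,0,0,0,0,14],[0,0,0,0,0,0,14]],
])

```text
time_s: 27.37
ee_pos: [0.6346, 0.1947, -0.0036]
eef_rot: [-3.142, 0.0, 1.17]
force: [0.0, 0.8, -1.7]
grip_width: 0.0215
grip_force: 20.0
```

Call:
carry_out([
  [[0,0,0.5,0,0,0,14],[0,0,0,0,0,0,34],[0,0,0,0,0,0,34],[0,0,0,0,0,0,34],[0,0,0,0,0,0,34],[0,0,-4,0,0,0,34],[0,0,-8,0,0,0,34],[0,0,-15,0,0,0,34],[0,0,-25,0,0,0,34],[0,0,-30,0,0,0,34],[0,0,-35,0,0,0,34],[0,0,-35,0,0,0,34],[0,0,-25,0,0,0,34],[0,0,-10,0,0,0,34],[0,0,0,0,0,0,34],[0,0,0,0,0,0,34]],
])

```text
time_s: 28.7
ee_pos: [0.6344, 0.1946, 0.1821]
eef_rot: [-3.141, 0.0, 1.17]
force: [-0.3, -0.4, -0.3]
grip_width: 0.0339
grip_force: 0.0
```

```bash
python3 - <<'E'
from h import *
o=telemetry.get_obs();print(o['ee_pos'],o['grip_width'],o['force'])
for nm in('scene','top'):
  d=snap(nm);h=cv2.cvtColor(d['pixels'],cv2.COLOR_RGB2HSV);m=cv2.inRange(h,(10,90,60),(26,255,255))
  pr=proj(d,[.634,.195,.035])
  n,l,s,ce=cv2.connectedComponentsWithStats(m)
  for i in range(1,n):
    if s[i,4]>4 and np.hypot(*(ce[i]-pr))<22: print(nm,ce[i].round(1),s[i,4],ray(d,*ce[i],.035).round(4))
  if nm=='scene':
    for u in range(-40,41,8): pass
E
```

```text
[0.63436697 0.19459295 0.182084  ] 0.03393603316445731 [-0.34481398 -0.42229822 -0.27612113]
scene [320.8 264.2] 24 [0.6285 0.1755 0.035 ]
scene [324.6 276.5] 17 [0.6383 0.2143 0.035 ]
top [247.9 179.8] 23 [0.6263 0.1718 0.035 ]
```

The contacts read at the right place for the height of a module on the box floor, so it stands upright in the box. Handing in.

```bash
python3 -c "
from h import *
print(ctrl.hand_in())"
```

```text
the job is handed in; nothing more can be done
None
```

Handed in at about 29 s, verdict not shown: the camera measurements put both contacts under the pointer in order and the module upright and released in the steel box, the table was drawn back by the measured tool travel, and the one missed grip (fingers closed just above the module on the bench) was retaken.

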